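# Peel a stuck formed tray off its pinned partner and hold it over the waste pot

### The arm

A 6-joint arm with a two-finger parallel gripper is mounted at the origin on a cart in front of the work surface, level with it; the furniture and walls round the work are solid. World frame = base frame: x ahead of the robot, y to its left, z up, the work surface at z = 0. Lengths are in m, angles in degrees, forces in N, time in s.
With the tool pointing down it reaches from about 0.3 to 0.95 m from the base axis. Payload 3.1 kg.
Tool frame: the origin (TCP) lies on the centre line of the jaws, within the pads' length; the fingertips stand env.nose_length ahead of it and the grasp point (between the pads) lies 3 mm ahead of it (env.nose_length is the distance from the TCP to the fingertips, in m); z points along the fingers, y is the direction in which the jaws open and shut (so a half turn about z gives the same grasp; the last joint's range is limited). The gripper opens to 85 mm and grips with 20 to 120 N. Pads are 22 mm wide; open, the fingers measure 114 mm over their backs; the gripper's body (76 mm by 85 mm) begins 54 mm behind the grasp point. The pads swing forward as they close: fully open they stand 13 mm farther back than shut.
Start: joints at [60.407, 17.653, 93.61, -0, 68.738, -3.994], TCP at [0.27, 0.564, 0.253] pointing down, gripper open.
Joint ranges: [-175.34, 175.34], [-45.06, 112.39], [2.9, 150.54], [-68.45, 248.45], [3.09, 151.38], [-168.51, 168.51]. Speed limits (degrees/s): [159.86, 159.86, 180, 180, 180, 180].

### API

Orientations are given as [roll, pitch, yaw] about the fixed x, y, z axes, in that order (R = Rz(yaw) Ry(pitch) Rx(roll)).
In Python, from cell import env, eyes, spotter gives the robot as it stands. The module is installed in compiled form; this text tells all that it offers.
- The arm moves only by the tool step_arm, never from a script. Its arguments are lists of equal length, an entry for each row: "slide": the shift along the tool's x, y, z as a fraction of full scale, a list of three; "rotation": the turn, a rotation vector about the tool's x, y, z as a fraction of full scale, a list of three; "fingers": the opening in per cent of the stroke, from 0 (shut) to 100 (fully open). In form: {"slide": [[tx, ty, tz], ...], "rotation": [[ax, ay, az], ...], "fingers": [fingers, ...]}. A call has exactly 8 rows; each row is the pose to reach, as a shift and turn from the pose commanded when the call began, along the tool's axes at that moment; what a row does not reach only later rows make up. Full scale, the value 1, is 120 mm for a shift and 30 degrees for a turn. A row lasts 1/12 s, in which the tool goes at most 41.7 mm and 7.16 degrees, less where a joint would pass 70% of its speed; a pose out of reach is approached as far as the arm can. A call with a number of a shift or a turn outside -1 to 1 is refused whole. A call with a gripper value outside its range is refused whole. The fingers move at their own pace and stop on an object; "force" is the grip in N (left out, the last holds). Time passes only in rows, so rows that repeat a pose let the fingers close, or fill a call up. It gives the time, the measured TCP pose, the force and the opening at its end, in the units of the state.
- env.read_state(): the state, without advancing time (a new reading comes with each control period).
- eyes.snapshot(name): name is "scene" or "top" or "wrist"; returns the picture (420x560x3 uint8, blue, green, red); there is no depth.
- eyes.get_calibration(name): a dict with "fx", "fy", "cx", "cy" (pixels), "T" (4x4, takes a point from camera to world coordinates); the wrist camera has in their place "hand_eye" (4x4, takes a point from camera to tool coordinates, whose origin is the TCP and whose axes are the flange's). Camera axes: x right, y down, z forward; pixel columns grow to the right and rows downward; lengths in m; the calibration is good to about 2 mm. A picture is of the moment at which its call begins: read the wrist's pose just before it. get_calibration takes no time and is no camera call.
- env.sign_off(): hands the job in, once; it reports no verdict.
Trained networks look in the newest picture that a camera, given by its name, has taken for a name from the list of things; names that differ only in an ending like _2 or _b are one class to them, and where a whole thing is asked for, a point or a joint stands for the part that bears it (a point fixed in the world has none). Each returns a list of dicts, best first, with "confidence" (0 to 1); they miss things now and then, are a little off and sometimes report something else, mostly with a low value. They report only what shows in the picture. A call takes as long as a camera call.
- spotter.spot_in(camera, target): "bbox" ([left, top, width, height] in pixels, round what is visible of it).
- spotter.landmark_of(camera, target): "xy" ([column, row] in pixels: a listed point, or the origin of a listed thing).
The state is a dict: "time_s": time; "q": joint angles; "joint_velocities": joint speeds; "joint_torque": joint torques, N m; "tool_pos": TCP position; "tool_rot": TCP orientation; "force": force on the tool from outside, world axes, zero at the start; "moment": the same for the moment, N m; "finger_gap": finger opening in m.
Only numpy, scipy, OpenCV 4.12 (cv2) and the standard library are available. Lean on these libraries where they do the work, as an engineer would, in place of code of your own. Each camera call takes 0.05 s, during which the arm holds its last target. There are 200 camera calls.

### The job

The white formed plastic tray is nested tight in the steel tray under it, gripped by that tray's spring clips. First take the loose steel pin out of its block and push it fully home through the open ear of the steel tray into the hole of the fixture, and leave it there; then grip the plastic tray by its upright corner tab and peel it off by tilting that corner up first, the opposite corner last, so that the steel tray stays down on the fixture. Finish while still holding the plastic tray by its tab, still, roughly level and right way up above the blue waste pot, clear of its rim (at least 18 cm above the worktop), and leave the bottles and the petri dish where they are.

Things in the scene. Friction and masses are not known exactly. Their poses are not given: they have to be found in the camera images.
- fixture: fixed aluminium fixture plate, 120 x 210 x 20 mm, lying flat on the worktop; origin at the centre of its underside, x across its 120 mm, y along its 210 mm. A fixed 8 mm dowel, 10 mm high, stands on it at y = -80 mm; an open 11 mm through hole is at y = +80 mm
- fixture_hole (a point): centre of the mouth of that open hole, on the top face of the fixture (20 mm above the worktop). The hole is 11 mm wide and 20 mm deep; the steel tray's ear lies over it with its own 11 mm hole in line
- steel_tray: lower tray, loose, bright steel, 100 x 120 x 22 mm, 0.7 kg, open at the top, lying on the fixture; origin at the centre of its underside, axes as the fixture's. At each end (y = -80 and +80 mm) a 32 x 40 mm ear, its top 5.5 mm above the tray's underside, with an 11 mm hole; the ear at -80 mm sits over the fixture's dowel, the one at +80 mm is open for the pin
- plastic_tray: upper tray, loose, white formed plastic, 0.06 kg: a 108 x 128 mm rim 3 mm thick that rests on the steel tray's rim, with an 86 x 106 mm pan reaching 10 mm below it. Origin at the centre of the rim's underside (42 mm above the worktop at the start), z up, x and y as the steel tray's. Held in the steel tray by spring clips near its four corners (see far_corner)
- tab (a point): middle of the upright tab folded up across one corner of the plastic tray, at (-44, +54, +24) mm in its frame. The tab is 10 mm thick along the tray's diagonal (-1, +1, 0), 28 mm long across it along (+1, +1, 0), and stands from the rim's top (z = 3 mm) up to z = 38 mm; grip it across its 10 mm thickness
- tab_corner (a point): the plastic tray's corner beneath the tab, at (-50, +60, 0) mm in its frame, resting on the steel tray's rim at the start
- far_corner (a point): corner of the plastic tray opposite the tab, at (+50, -60, 0) mm in its frame; should part last. Near each corner a spring clip rubs on the pan's side and holds it back with 1 to 2 N until that corner has risen some 5 mm, then lets go. Tilting the tray about this corner (some 0.2 rad) frees the clips in turn while the steel tray stays down
- pin: loose steel locating pin, 74 mm long, 0.07 kg, standing upright in its block; origin at the tip of its shank, z towards the head. Shank 8 mm in diameter with a tapered 5 mm tip, from z = 0 to 22 mm; collar 20 mm in diameter from 22 to 26 mm; round handle 14 mm in diameter from 26 to 74 mm. Home in the fixture its collar rests on the ear, with the tip 16.5 mm below the fixture's top face
- pin_block: fixed grey plastic block, 56 x 56 x 32 mm, that holds the pin in an 11 mm hole in its top, the pin's collar resting on the top; origin at the centre of its underside. A fixed photometer, 112 mm high, stands between it and the fixture: carry things over it
- waste_pot: fixed round blue plastic waste pot, 124 mm in diameter and 124 mm high; origin at the centre of its underside. It stands left of the pin block; behind the pin block a tall analyser (0.47 m) has its front about 0.55 m ahead of the robot's base, so carry the tray past it on the near side
- white_bottle: bystander: loose plain white plastic bottle, 48 mm in diameter, 98 mm high; origin at the centre of its underside
- reagent_bottle: bystander: loose small brown bottle, 38 mm in diameter, 66 mm high; origin at the centre of its underside
- petri_dish: bystander: loose petri dish, 91 mm in diameter, 16 mm high; origin at the centre of its underside

How it is judged (in metres and radians):
On the way, in this order (a step that is already met when the one before it is completed fails the run):
1. the pin is fully home through the ear in the fixture's hole (z of pin in the frame of fixture_hole below -0.013 m and horizontal distance between pin and fixture_hole below 0.005 m and angle between pin's own z axis and vertical below 0.2 rad), for 0.2 s.
2. the tab corner is up while the opposite corner still sits on the steel tray (z of tab_corner in the frame of steel_tray above 0.033 m and z of far_corner in the frame of steel_tray below 0.029 m), for 0.1 s.
At the end, for the whole second after the job is handed in: Fingers hold the plastic tray by its tab (grasp within 45 mm): origin over 0.18 m up and within 60 mm of the pot's axis, upright within 0.4 rad, still, off pot and steel tray; pin home (tip 13 mm or more deep, 5 mm off axis, 0.2 rad); steel tray flat on the fixture (4 mm, 0.05 rad) (all of step 1 and contact force between plastic_tray and the fingers above 1 N and distance between the grasp point and tab below 0.045 m and height (world z) of plastic_tray above 0.18 m and angle between plastic_tray's own z axis and vertical below 0.4 rad and horizontal distance between plastic_tray and waste_pot below 0.06 m and linear speed of plastic_tray below 0.03 m/s and contact force between plastic_tray and waste_pot below 0.1 N and contact force between plastic_tray and steel_tray below 0.1 N and z of steel_tray in the frame of fixture below 0.024 m and angle between steel_tray's own z axis and vertical below 0.05 rad); the arm keeps its last pose, push and grip.
It fails at once if the steel tray is lifted (over 12 mm) or tipped (over 0.12 rad) off the fixture (z of steel_tray in the frame of fixture above 0.032 m or angle between steel_tray's own z axis and vertical above 0.12 rad).
It fails at once if a bottle or the petri dish is pushed more than 30 mm or knocked over (distance of any of white_bottle, reagent_bottle, petri_dish from where it was at the start of the episode above 0.03 m or angle between any of white_bottle, reagent_bottle's own z axis and vertical above 0.5 rad).
It also fails if it takes over 56 s, if anything falls off the work surface, if the arm or the gripper's body presses on something with over 40 N, if the wrist force passes 120 N, or if a joint passes its speed limit or range.

## Working session

There is one attempt and no reset: what is moved stays moved. The work goes in short steps, Python scripts to look and compute and a tool call to move; the robot and the scene stay as the last step left them, time stands still between calls to the robot, and variables do not carry over. Pictures are saved under pics/ and viewed, about 8 in all and at most 12, crops included, and the job is handed in when it is done.

Besides the shell and the picture viewer there is one more tool, called after "Call:" in YAML: its name, and indented under it one key for each argument. step_arm: Moves the arm, as the interface text tells. Its arguments: {"type":"object","properties":{"slide":{"type":"array","items":{"type":"array","items":{"type":"number","minimum":-1,"maximum":1}}},"rotation":{"type":"array","items":{"type":"array","items":{"type":"number","minimum":-1,"maximum":1}}},"fingers":{"type":"array","items":{"type":"number"}},"force":{"type":"number"}},"required":["slide","rotation","fingers"]}

```bash
mkdir -p pics
cat > h.py <<'E'
import numpy as np, cv2
from scipy.spatial.transform import Rotation as R
from cell import env, eyes, spotter
def cam(name):
    c=eyes.get_calibration(name)
    if 'T' in c: T=np.array(c['T'])
    else:
        s=env.read_state(); W=np.eye(4); W[:3,:3]=R.from_euler('xyz',s['tool_rot'],degrees=True).as_matrix(); W[:3,3]=s['tool_pos']
        T=W@np.array(c['hand_eye'])
    return c,T
def at_z(name,uv,z,ct=None):
    c,T=ct or cam(name)
    d=T[:3,:3]@np.array([(uv[0]-c['cx'])/c['fx'],(uv[1]-c['cy'])/c['fy'],1]); o=T[:3,3]
    return o+d*(z-o[2])/d[2]
def proj(name,p,ct=None):
    c,T=ct or cam(name)
    q=T[:3,:3].T@(np.array(p)-T[:3,3]); return np.array([c['fx']*q[0]/q[2]+c['cx'],c['fy']*q[1]/q[2]+c['cy']])
E
python3 - <<'E'
from h import *
s=env.read_state();print(s, env.nose_length)
Z=dict(fixture=0,fixture_hole=.02,steel_tray=.02,plastic_tray=.042,tab=.066,tab_corner=.042,far_corner=.042,pin=.010,pin_block=0,waste_pot=0,white_bottle=0,reagent_bottle=0,petri_dish=0)
for n in ['scene','top','wrist']:
    ct=cam(n); im=eyes.snapshot(n); cv2.imwrite(f'pics/{n}0.png',im); print(n, {k:np.round(v,4).tolist() if k!='T' else 0 for k,v in ct[0].items()}, ct[1][:3,3].round(3),ct[1][:3,2].round(3))
    for k,z in Z.items():
        r=spotter.landmark_of(n,k)[:2]
        print(k,[(round(q['confidence'],2),np.round(q['xy']).tolist(),at_z(n,q['xy'],z,ct).round(4).tolist()) for q in r])
E
```

```text
{'time_s': 0.0, 'q': array([ 6.04091118e+01,  1.77041187e+01,  9.36916112e+01,  3.67357776e-04,
        6.87373120e+01, -3.99383367e+00]), 'joint_velocities': array([-0.00797068,  0.00052603, -0.0551678 ,  0.03625661, -0.08228881,
        0.06676894]), 'joint_torque': array([ 3.63344889e-04, -4.15241790e+01, -2.76667392e+01, -8.60841578e-05,
        9.98902746e-03,  7.82266540e-06]), 'tool_pos': array([0.26966039, 0.56295923, 0.25203383]), 'tool_rot': array([-1.79867305e+02, -9.60745752e-03,  1.54402801e+02]), 'force': array([ 0.4467414 , -0.31190628,  0.27459363]), 'moment': array([ 0.03267687, -0.00307721,  0.0075345 ]), 'finger_gap': 0.0856487565767731} 0.022
scene {'fx': 383.223, 'fy': 383.223, 'cx': 276.0603, 'cy': 215.9648, 'T': 0} [-0.148 -0.46   0.812] [ 0.611  0.41  -0.677]
fixture [(0.75, [394.0, 306.0], [0.4656, -0.3963, 0.0]), (0.29, [248.0, 242.0], [0.4479, 0.0413, 0.0])]
fixture_hole [(0.82, [364.0, 285.0], [0.469, -0.3122, 0.02])]
steel_tray [(0.67, [397.0, 304.0], [0.4593, -0.4021, 0.02])]
plastic_tray [(0.8, [395.0, 295.0], [0.4655, -0.39, 0.042])]
tab [(0.75, [370.0
[... 1567 characters left out ...]
.0423, 0.0])]
reagent_bottle [(0.49, [374.0, 230.0], [0.4221, -0.3576, 0.0]), (0.44, [228.0, 213.0], [0.4947, 0.1961, 0.0])]
petri_dish [(0.9, [164.0, 228.0], [0.4425, 0.4414, 0.0]), (0.26, [349.0, 184.0], [0.6011, -0.2685, 0.0])]
wrist {'fx': 290.2397, 'fy': 290.2397, 'cx': 280.5736, 'cy': 212.1215, 'hand_eye': [[0.0009, -0.948, -0.3182, 0.0816], [1.0, 0.001, -0.0002, -0.0009], [0.0005, -0.3182, 0.948, -0.1202], [0.0, 0.0, 0.0, 1.0]]} [0.196 0.598 0.373] [ 0.287 -0.138 -0.948]
fixture []
fixture_hole []
steel_tray []
plastic_tray []
tab []
tab_corner []
far_corner []
pin []
pin_block []
waste_pot []
white_bottle []
reagent_bottle []
petri_dish [(0.92, [254.0, 312.0], [0.4377, 0.4375, 0.0])]
```

```bash
python3 - <<'E'
import cv2,numpy as np
a=cv2.imread('pics/scene0.png')[170:370,120:460];b=cv2.imread('pics/top0.png')[160:280,130:430]
a=cv2.resize(a,(800,470));b=cv2.resize(b,(750,300));b=cv2.copyMakeBorder(b,0,0,0,50,0)
cv2.imwrite('pics/c0.png',np.vstack([a,b])[:770])
E
python3 -c "
import cv2;i=cv2.imread('pics/c0.png');cv2.imwrite('pics/c0.png',cv2.resize(i,(620,600)))"
```

```text
(no output)
```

View pics/c0.png

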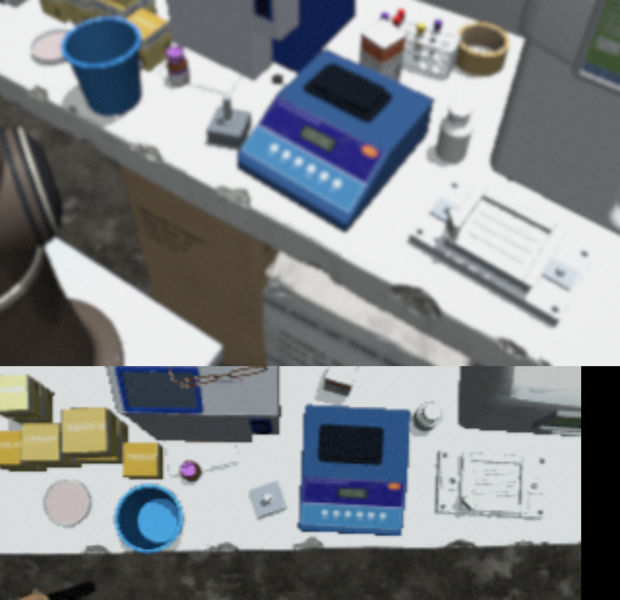

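Both pictures agree with the networks: tray near (0.463, -0.388), yaw about 0, its tab at the near-left corner, and pin near (0.43, 0.043). I'm moving to look at the pin from close by.

Call:
step_arm:
  slide:
    - [-1,-1,0]
    - [-1,-1,0]
    - [-1,-1,0]
    - [-1,-1,0]
    - [-1,-1,0]
    - [-1,-1,0]
    - [-1,-1,0]
    - [-1,-1,0]
  rotation:
    - [0,0,1]
    - [0,0,1]
    - [0,0,1]
    - [0,0,1]
    - [0,0,1]
    - [0,0,1]
    - [0,0,1]
    - [0,0,1]
  fingers: [100,100,100,100,100,100,100,100]
  force: 40

```text
time_s: 2.77
tool_pos: [0.3265, 0.4048, 0.2537]
tool_rot: [179.9, -0.0, 124.5]
force: [-0.2, -0.3, 1.0]
finger_gap: 0.0853
```

Call:
step_arm:
  slide:
    - [-1,-0.3,0]
    - [-1,-0.3,0]
    - [-1,-0.3,0]
    - [-1,-0.3,0]
    - [-1,-0.3,0]
    - [-1,-0.3,0]
    - [-1,-0.3,0]
    - [-1,-0.3,0]
  rotation:
    - [0,0,1]
    - [0,0,1]
    - [0,0,1]
    - [0,0,1]
    - [0,0,1]
    - [0,0,1]
    - [0,0,1]
    - [0,0,1]
  fingers: [100,100,100,100,100,100,100,100]

```text
time_s: 3.43
tool_pos: [0.3642, 0.2857, 0.2534]
tool_rot: [180.0, -0.0, 94.7]
force: [0.4, -0.1, 0.0]
finger_gap: 0.0854
```

Call:
step_arm:
  slide:
    - [-1,0.2,0]
    - [-1,0.2,0]
    - [-1,0.2,0]
    - [-1,0.2,0]
    - [-1,0.2,0]
    - [-1,0.2,0]
    - [-1,0.2,0]
    - [-1,0.2,0]
  rotation:
    - [0,0,0.15]
    - [0,0,0.15]
    - [0,0,0.15]
    - [0,0,0.15]
    - [0,0,0.15]
    - [0,0,0.15]
    - [0,0,0.15]
    - [0,0,0.15]
  fingers: [100,100,100,100,100,100,100,100]

```text
time_s: 4.1
tool_pos: [0.3973, 0.1678, 0.2532]
tool_rot: [-180.0, -0.0, 90.1]
force: [-0.7, -0.0, -0.5]
finger_gap: 0.0852
```

Call:
step_arm:
  slide:
    - [-1,0.2,0]
    - [-1,0.2,0]
    - [-1,0.2,0]
    - [-1,0.2,0]
    - [-1,0.2,0]
    - [-1,0.2,0]
    - [-1,0.2,0]
    - [-1,0.2,0]
  rotation:
    - [0,0,0]
    - [0,0,0]
    - [0,0,0]
    - [0,0,0]
    - [0,0,0]
    - [0,0,0]
    - [0,0,0]
    - [0,0,0]
  fingers: [60,60,60,60,60,60,60,60]

```text
time_s: 4.77
tool_pos: [0.4212, 0.0479, 0.2531]
tool_rot: [-180.0, -0.0, 90.1]
force: [0.5, -0.1, 0.0]
finger_gap: 0.0512
```

Run:
```python
from h import *
ct=cam('wrist');im=eyes.snapshot('wrist');cv2.imwrite('pics/w1.png',im)
for k,z in [('pin',.01),('pin_block',0),('reagent_bottle',0)]:
    print(k,[(round(q['confidence'],2),np.round(q['xy']).tolist(),at_z('wrist',q['xy'],z,ct).round(4).tolist()) for q in spotter.landmark_of('wrist',k)[:2]])
b=spotter.spot_in('wrist','pin');print(b[:1])
```

```text
pin [(0.82, [296.0, 188.0], [0.4412, 0.04, 0.01])]
pin_block [(0.96, [292.0, 186.0], [0.4364, 0.04, 0.0])]
reagent_bottle [(0.9, [344.0, 56.0], [0.4932, 0.1932, 0.0]), (0.36, [294.0, 186.0], [0.4381, 0.0396, 0.0])]
[{'bbox': [285.2, 184.0, 14.7, 25.2], 'confidence': 0.86}]
```

View pics/w1.png

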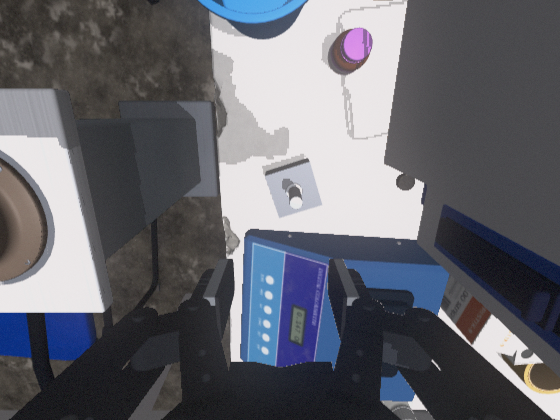

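The wrist view shows the pin's head at about (295,203) and its collar at about (293,188), upright in the block with the photometer below it. I'll refine the position at those heights.

Run:
```python
from h import *
ct=cam('wrist')
print(at_z('wrist',(295.5,203),.084,ct),at_z('wrist',(293,188),.034,ct))
im=cv2.imread('pics/w1.png')[150:225,255:335];cv2.imwrite('pics/w1c.png',cv2.resize(im,(640,600),interpolation=cv2.INTER_CUBIC))
```

```text
[0.43678565 0.04069836 0.084     ] [0.43616494 0.04442787 0.034     ]
```

View pics/w1c.png

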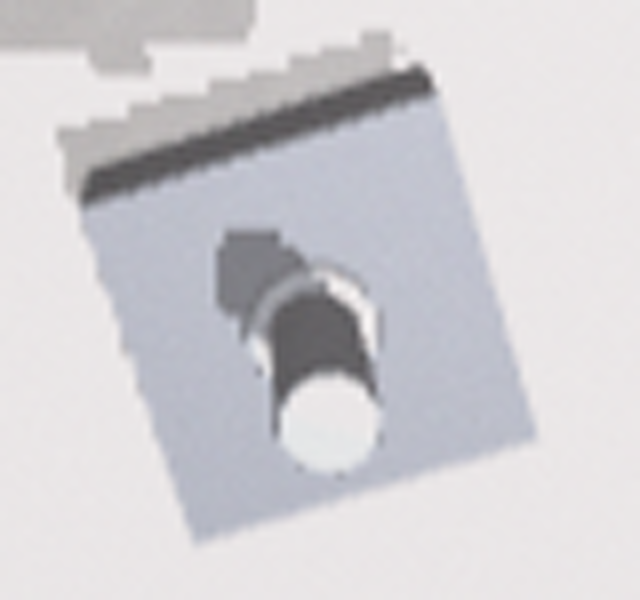

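Call:
step_arm:
  slide:
    - [-0.055,0.132,0.1]
    - [-0.055,0.132,0.3]
    - [-0.055,0.132,0.6]
    - [-0.055,0.132,0.8]
    - [-0.055,0.132,1]
    - [-0.055,0.132,1]
    - [-0.055,0.132,1]
    - [-0.055,0.132,1]
  rotation:
    - [0,0,0]
    - [0,0,0]
    - [0,0,0]
    - [0,0,0]
    - [0,0,0]
    - [0,0,0]
    - [0,0,0]
    - [0,0,0]
  fingers: [50,50,50,50,50,50,50,50]

```text
time_s: 5.68
tool_pos: [0.4383, 0.0398, 0.1344]
tool_rot: [179.9, 0.0, 89.9]
force: [-0.1, 0.6, 0.0]
finger_gap: 0.0429
```

Run:
```python
from h import *
ct=cam('wrist');im=eyes.snapshot('wrist');c=im[100:400,120:440];cv2.imwrite('pics/w2.png',cv2.resize(c,(640,600)))
g=np.array(env.read_state()['tool_pos']);print(g, proj('wrist',(.437,.0412,.084),ct))
```

```text
[0.43892985 0.03982957 0.13497751] [278.5933944  244.76199397]
```

View pics/w2.png

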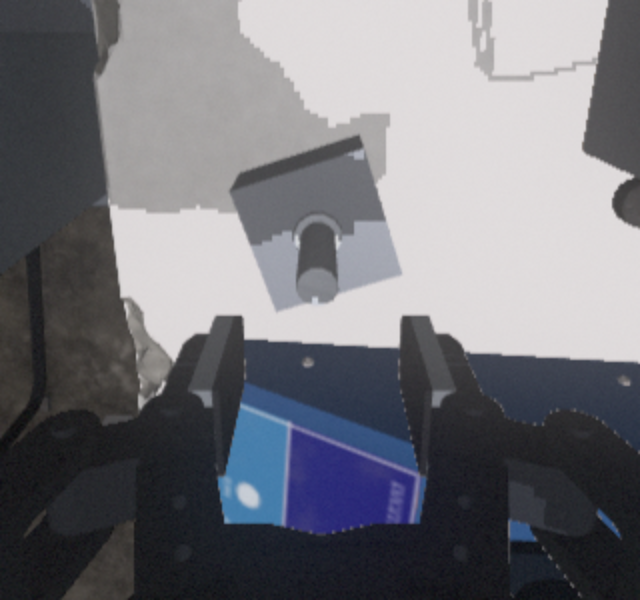

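The head shows at about (279,241), roughly 2 mm further left than my estimate. I'm correcting for that, descending and gripping.

Call:
step_arm:
  slide:
    - [0.022,-0.012,0.15]
    - [0.022,-0.012,0.3]
    - [0.022,-0.012,0.45]
    - [0.022,-0.012,0.515]
    - [0.022,-0.012,0.515]
    - [0.022,-0.012,0.515]
    - [0.022,-0.012,0.515]
    - [0.022,-0.012,0.515]
  rotation:
    - [0,0,0]
    - [0,0,0]
    - [0,0,0]
    - [0,0,0]
    - [0,0,0]
    - [0,0,0]
    - [0,0,0]
    - [0,0,0]
  fingers: [45,40,40,40,40,10,0,0]
  force: 40

```text
time_s: 6.4
tool_pos: [0.4374, 0.0424, 0.0729]
tool_rot: [179.8, 0.0, 89.9]
force: [-1.1, -1.0, 2.7]
finger_gap: 0.0126
```

Call:
step_arm:
  slide:
    - [0,0,0]
    - [0,0,0]
    - [0,0,0]
    - [0,0,0]
    - [0,0,-0.1]
    - [0,0,-0.2]
    - [0,0,-0.3]
    - [0,0,-0.3]
  rotation:
    - [0,0,0]
    - [0,0,0]
    - [0,0,0]
    - [0,0,0]
    - [0,0,0]
    - [0,0,0]
    - [0,0,0]
    - [0,0,0]
  fingers: [0,0,0,0,0,0,0,0]

```text
time_s: 7.07
tool_pos: [0.4377, 0.0424, 0.1095]
tool_rot: [179.7, 0.0, 89.9]
force: [0.6, 0.4, 0.4]
finger_gap: 0.0128
```

Call:
step_arm:
  slide:
    - [0,0,-0.3]
    - [0,0,-0.6]
    - [0,0,-0.9]
    - [0,0,-1]
    - [0,0,-1]
    - [-0.05,0,-1]
    - [-0.15,0,-1]
    - [-0.3,0,-1]
  rotation:
    - [0,0,0]
    - [0,0,0]
    - [0,0,0]
    - [0,0,0]
    - [0,0,0]
    - [0,0,0]
    - [0,0,0]
    - [0,0,0]
  fingers: [0,0,0,0,0,0,0,0]

```text
time_s: 7.73
tool_pos: [0.4337, 0.0066, 0.2247]
tool_rot: [-179.7, -0.0, 90.0]
force: [0.7, 0.2, -0.8]
finger_gap: 0.0129
```

Call:
step_arm:
  slide:
    - [-0.15,0,0]
    - [-0.3,0,0]
    - [-0.45,0,0]
    - [-0.6,0,0]
    - [-0.75,0,0]
    - [-0.9,0,0]
    - [-1,0,0]
    - [-1,0,0]
  rotation:
    - [0,0,0]
    - [0,0,0]
    - [0,0,0]
    - [0,0,0]
    - [0,0,0]
    - [0,0,0]
    - [0,0,0]
    - [0,0,0]
  fingers: [0,0,0,0,0,0,0,0]

```text
time_s: 8.4
tool_pos: [0.4337, -0.1152, 0.2246]
tool_rot: [-179.7, -0.0, 89.8]
force: [0.2, 0.6, -0.4]
finger_gap: 0.0128
```

Run:
```python
from h import *
ct=cam('wrist');im=eyes.snapshot('wrist');cv2.imwrite('pics/w3.png',im);print(env.read_state()['tool_pos'])
for k,z in [('fixture_hole',.02),('plastic_tray',.042),('tab',.066)]:
    print(k,[(round(q['confidence'],2),np.round(q['xy']).tolist(),at_z('wrist',q['xy'],z,ct).round(4).tolist()) for q in spotter.landmark_of('wrist',k)[:2]])
```

```text
[ 0.43374515 -0.11402306  0.22476871]
fixture_hole [(0.87, [304.0, 333.0], [0.464, -0.3175, 0.02])]
plastic_tray []
tab [(0.8, [271.0, 370.0], [0.4205, -0.3336, 0.066])]
```

Call:
step_arm:
  slide:
    - [-0.15,0.1,0]
    - [-0.3,0.2,0]
    - [-0.45,0.25,0]
    - [-0.6,0.25,0]
    - [-0.75,0.25,0]
    - [-0.9,0.25,0]
    - [-1,0.25,0]
    - [-1,0.25,0]
  rotation:
    - [0,0,0]
    - [0,0,0]
    - [0,0,0]
    - [0,0,0]
    - [0,0,0]
    - [0,0,0]
    - [0,0,0]
    - [0,0,0]
  fingers: [0,0,0,0,0,0,0,0]

```text
time_s: 9.27
tool_pos: [0.4656, -0.2348, 0.2273]
tool_rot: [180.0, 0.0, 89.8]
force: [-0.2, -0.2, -0.9]
finger_gap: 0.0126
```

Call:
step_arm:
  slide:
    - [-0.15,0,0]
    - [-0.3,0,0]
    - [-0.45,0,0]
    - [-0.6,0,0]
    - [-0.75,0,0]
    - [-0.85,0,0]
    - [-0.85,0,0]
    - [-0.85,0,0]
  rotation:
    - [0,0,0]
    - [0,0,0]
    - [0,0,0]
    - [0,0,0]
    - [0,0,0]
    - [0,0,0]
    - [0,0,0]
    - [0,0,0]
  fingers: [0,0,0,0,0,0,0,0]

```text
time_s: 9.93
tool_pos: [0.4652, -0.3348, 0.2272]
tool_rot: [-180.0, -0.1, 89.9]
force: [-0.2, -0.3, -0.5]
finger_gap: 0.0127
```

Run:
```python
from h import *
ct=cam('wrist');im=eyes.snapshot('wrist');cv2.imwrite('pics/w4.png',im);s=env.read_state();print(s['tool_pos'],s['tool_rot'],s['q'])
for k,z in [('fixture_hole',.02),('fixture_hole',.0255),('plastic_tray',.042),('tab',.066),('tab_corner',.042),('far_corner',.042),('pin',.16)]:
    print(k,[(round(q['confidence'],2),np.round(q['xy']).tolist(),at_z('wrist',q['xy'],z,ct).round(4).tolist()) for q in spotter.landmark_of('wrist',k)[:2]])
cv2.imwrite('pics/w4v.png',cv2.resize(im[80:380,80:480],(800,600)))
```

```text
[ 0.46511612 -0.33440864  0.22714858] [-1.79963343e+02 -9.09925627e-02  8.99071599e+01] [-4.00941662e+01  1.35189799e+01  1.02081292e+02  5.11252167e-02
  6.44863083e+01 -4.00234111e+01]
fixture_hole [(0.56, [282.0, 170.0], [0.4671, -0.3134, 0.02])]
fixture_hole [(0.56, [282.0, 170.0], [0.4671, -0.3124, 0.0255])]
plastic_tray [(0.91, [279.0, 244.0], [0.4627, -0.3952, 0.042]), (0.66, [282.0, 168.0], [0.4663, -0.3068, 0.042])]
tab [(0.62, [234.0, 202.0], [0.4182, -0.337, 0.066]), (0.18, [385.0, 131.0], [0.5626, -0.2681, 0.066])]
tab_corner []
far_corner []
pin [(0.72, [278.0, 238.0], [0.4635, -0.3356, 0.16]), (0.19, [235.0, 202.0], [0.4343, -0.3097, 0.16])]
```

View pics/w4v.png

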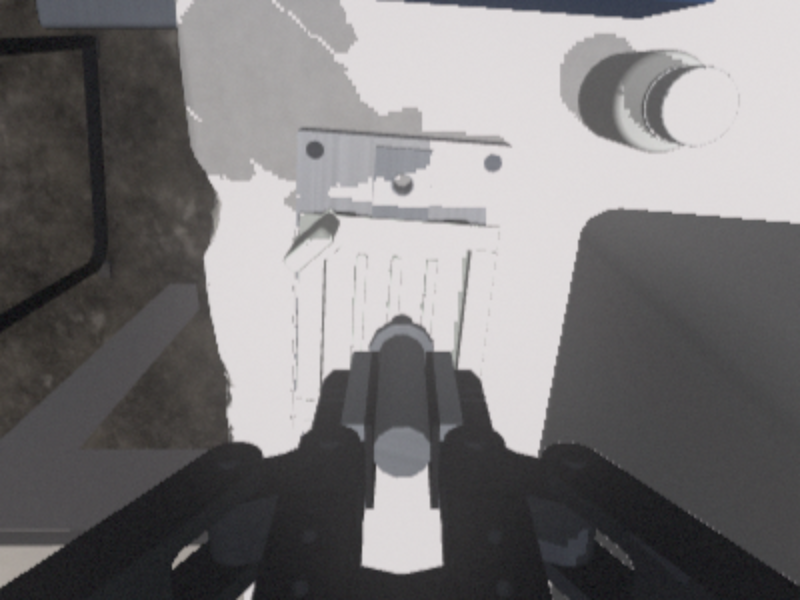

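Run:
```python
from h import *
im=cv2.imread('pics/w4.png')
a=cv2.resize(im[155:190,255:305],(500,350),interpolation=cv2.INTER_CUBIC);b=cv2.resize(im[225:260,255:305],(500,250),interpolation=cv2.INTER_CUBIC)
b=cv2.resize(im[230:255,255:305],(500,250),interpolation=cv2.INTER_CUBIC)
cv2.imwrite('pics/w4c.png',np.vstack([a,b]))
```

```text
(no output)
```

View pics/w4c.png

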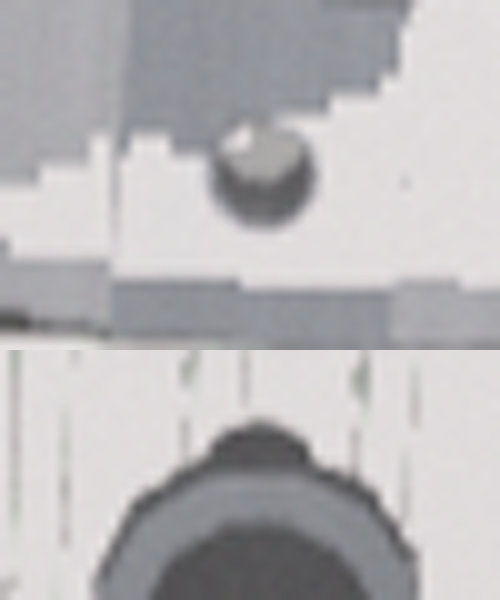

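Run:
```python
from h import *
ct=cam('wrist');p=np.array(env.read_state()['tool_pos']);print(p)
print('hole',at_z('wrist',(281.3,172.4),.0255,ct))
zt=p[2]-.063
print('collar top edge',at_z('wrist',(280.75,241.8),zt+.026,ct)-[0,.01,0],'tip',at_z('wrist',(281,237.3),zt,ct)-[0,.0025,0])
for q in [(.0,0)]: 
  print('head',at_z('wrist',(403/2+80,451/2+80),zt+.074,ct))
for u,v in [((298/2+80,128/2+80),(508/2+80,145/2+80)),((300/2+80,212/2+80),(498/2+80,226/2+80))]:
  a,b=at_z('wrist',u,.03,ct),at_z('wrist',v,.03,ct);print(np.degrees(np.arctan2(*(b-a)[[1,0]])))
```

```text
[ 0.4653209  -0.33511845  0.22755803]
hole [ 0.46602224 -0.31559138  0.0255    ]
collar top edge [ 0.46528355 -0.33559282  0.19055803] tip [ 0.46547447 -0.33651762  0.16455803]
head [ 0.46558151 -0.33476852  0.23855803]
-4.557443463585761
-4.170289161491215
```

Call:
step_arm:
  slide:
    - [0.1,0,0.1]
    - [0.168,0.005,0.3]
    - [0.168,0.005,0.5]
    - [0.168,0.005,0.7]
    - [0.168,0.005,0.9]
    - [0.168,0.005,0.98]
    - [0.168,0.005,0.98]
    - [0.168,0.005,0.98]
  rotation:
    - [0,0,0.143]
    - [0,0,0.143]
    - [0,0,0.143]
    - [0,0,0.143]
    - [0,0,0.143]
    - [0,0,0.143]
    - [0,0,0.143]
    - [0,0,0.143]
  fingers: [0,0,0,0,0,0,0,0]

```text
time_s: 11.0
tool_pos: [0.4659, -0.3155, 0.1099]
tool_rot: [-180.0, -0.0, 85.6]
force: [0.8, -0.4, -0.2]
finger_gap: 0.0131
```

Run:
```python
from h import *
ct=cam('wrist');im=eyes.snapshot('wrist');cv2.imwrite('pics/w5.png',im);p=env.read_state()['tool_pos'];print(p,env.read_state()['tool_rot'])
print('tip pred',proj('wrist',p-[0,0,.063],ct),'hole pred',proj('wrist',(.466,-.3156,.0255),ct))
cv2.imwrite('pics/w5c.png',cv2.resize(im[190:290,230:330],(600,600),interpolation=cv2.INTER_CUBIC))
```

```text
[ 0.46665313 -0.31613729  0.11098382] [1.79911470e+02 6.02457042e-02 8.56091123e+01]
tip pred [281.91290268 240.21447714] hole pred [280.87840935 227.4515011 ]
```

View pics/w5c.png

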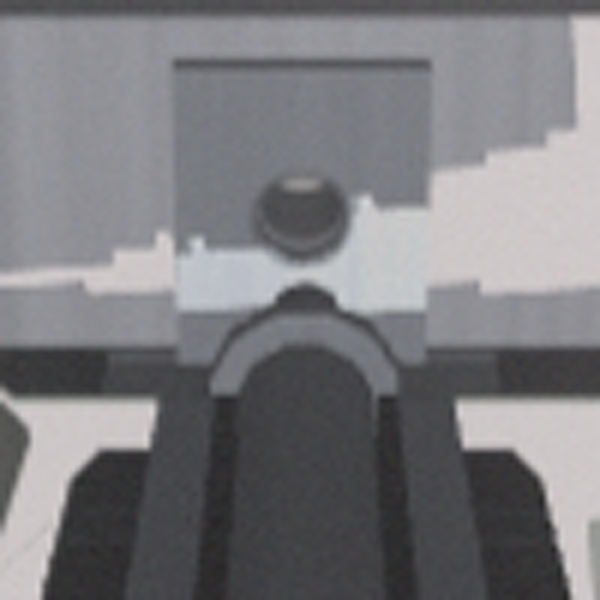

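Run:
```python
from h import *
ct=cam('wrist');p=env.read_state()['tool_pos'];print(p)
h=at_z('wrist',(280.5,225.8),.0255,ct);zt=p[2]-.063
t=at_z('wrist',(281.0,237.5),zt,ct); c=at_z('wrist',(281.0,190+313/6),zt+.026,ct)-[0,.01,0]
print('hole',h,'tip edge',t,'axis by collar',c)
```

```text
[ 0.46665313 -0.31613729  0.11098382]
hole [ 0.46672231 -0.3154448   0.0255    ] tip edge [ 0.4670444  -0.31529548  0.04798382] axis by collar [ 0.46759337 -0.31694282  0.07398382]
```

Call:
step_arm:
  slide:
    - [0.013,-0.005,0.04]
    - [0.013,-0.005,0.08]
    - [0.013,-0.005,0.12]
    - [0.013,-0.005,0.16]
    - [0.013,-0.005,0.2]
    - [0.013,-0.005,0.23]
    - [0.013,-0.005,0.25]
    - [0.013,-0.005,0.25]
  rotation:
    - [0,0,0]
    - [0,0,0]
    - [0,0,0]
    - [0,0,0]
    - [0,0,0]
    - [0,0,0]
    - [0,0,0]
    - [0,0,0]
  fingers: [0,0,0,0,0,0,0,0]

```text
time_s: 11.72
tool_pos: [0.4649, -0.3135, 0.079]
tool_rot: [-179.9, -0.1, 85.6]
force: [0.6, 0.7, -0.7]
finger_gap: 0.0127
```

Call:
step_arm:
  slide:
    - [0,0,0.03]
    - [0,0,0.06]
    - [0,0,0.08]
    - [0,0,0.095]
    - [0,0,0.105]
    - [0,0,0.115]
    - [0,0,0.115]
    - [0,0,0.115]
  rotation:
    - [0,0,0]
    - [0,0,0]
    - [0,0,0]
    - [0,0,0]
    - [0,0,0]
    - [0,0,0]
    - [0,0,0]
    - [0,0,0]
  fingers: [0,0,0,0,0,0,0,0]

```text
time_s: 12.38
tool_pos: [0.4654, -0.3139, 0.0664]
tool_rot: [-180.0, -0.0, 85.6]
force: [-1.5, 0.7, 2.6]
finger_gap: 0.0127
```

Call:
step_arm:
  slide:
    - [0,0,0.01]
    - [0,0,0.015]
    - [0,0,0.015]
    - [0,0,0.015]
    - [0,0,0.015]
    - [0,0,0.015]
    - [0,0,0.015]
    - [0,0,0.015]
  rotation:
    - [0,0,0]
    - [0,0,0]
    - [0,0,0]
    - [0,0,0]
    - [0,0,0]
    - [0,0,0]
    - [0,0,0]
    - [0,0,0]
  fingers: [0,0,0,0,20,30,32,32]

```text
time_s: 13.05
tool_pos: [0.4653, -0.3139, 0.064]
tool_rot: [-180.0, -0.0, 85.6]
force: [-0.2, -0.3, -0.7]
finger_gap: 0.0272
```

Call:
step_arm:
  slide:
    - [0,0,-0.1]
    - [0,0,-0.25]
    - [0,0,-0.45]
    - [0,0,-0.7]
    - [0,0,-0.9]
    - [0,0,-0.9]
    - [-0.1,0,-0.9]
    - [-0.2,0,-0.9]
  rotation:
    - [0,0,0]
    - [0,0,0]
    - [0,0,0]
    - [0,0,0]
    - [0,0,0.1]
    - [0,0,0.4]
    - [0,0,0.7]
    - [0,0,1]
  fingers: [32,32,32,32,32,32,32,32]

```text
time_s: 13.72
tool_pos: [0.4641, -0.338, 0.1741]
tool_rot: [179.9, 0.0, 60.8]
force: [-0.8, -0.6, 0.1]
finger_gap: 0.0276
```

Call:
step_arm:
  slide:
    - [-0.178,-0.319,0]
    - [-0.178,-0.319,0]
    - [-0.178,-0.319,0]
    - [-0.178,-0.319,0]
    - [-0.178,-0.319,0]
    - [-0.178,-0.319,0]
    - [-0.178,-0.319,0]
    - [-0.178,-0.319,0]
  rotation:
    - [0,0,0.67]
    - [0,0,0.67]
    - [0,0,0.67]
    - [0,0,0.67]
    - [0,0,0.67]
    - [0,0,0.67]
    - [0,0,0.67]
    - [0,0,0.67]
  fingers: [45,45,45,45,45,45,45,45]

```text
time_s: 14.38
tool_pos: [0.4201, -0.3381, 0.1725]
tool_rot: [180.0, -0.0, 41.1]
force: [-0.4, 0.4, 0.1]
finger_gap: 0.0384
```

Run:
```python
from h import *
ct=cam('wrist');im=eyes.snapshot('wrist');cv2.imwrite('pics/w6.png',im);s=env.read_state();print(s['tool_pos'],s['tool_rot'],s['q'])
for k,z in [('pin',.0035),('fixture_hole',.02),('tab',.066),('plastic_tray',.042)]:
    print(k,[(round(q['confidence'],2),np.round(q['xy']).tolist(),at_z('wrist',q['xy'],z,ct).round(4).tolist()) for q in spotter.landmark_of('wrist',k)[:2]])
print(proj('wrist',(.4202,-.3377,.080),ct),proj('wrist',(.466,-.315,.0775),ct))
cv2.imwrite('pics/w6v.png',cv2.resize(im[80:380,80:480],(800,600)))
```

```text
[ 0.42000669 -0.33800174  0.17239904] [ 1.79987924e+02 -1.84462005e-03  4.10916986e+01] [-4.34539173e+01  1.36640741e+01  1.08999248e+02  8.17796665e-04
  5.73244812e+01  5.45394282e+00]
pin [(0.67, [292.0, 150.0], [0.4647, -0.3156, 0.0035])]
fixture_hole []
tab [(0.64, [278.0, 218.0], [0.4193, -0.3369, 0.066])]
plastic_tray [(0.67, [354.0, 215.0], [0.4606, -0.3933, 0.042])]
[279.35826924 223.34488857] [296.98533612 159.38263409]
```

View pics/w6v.png

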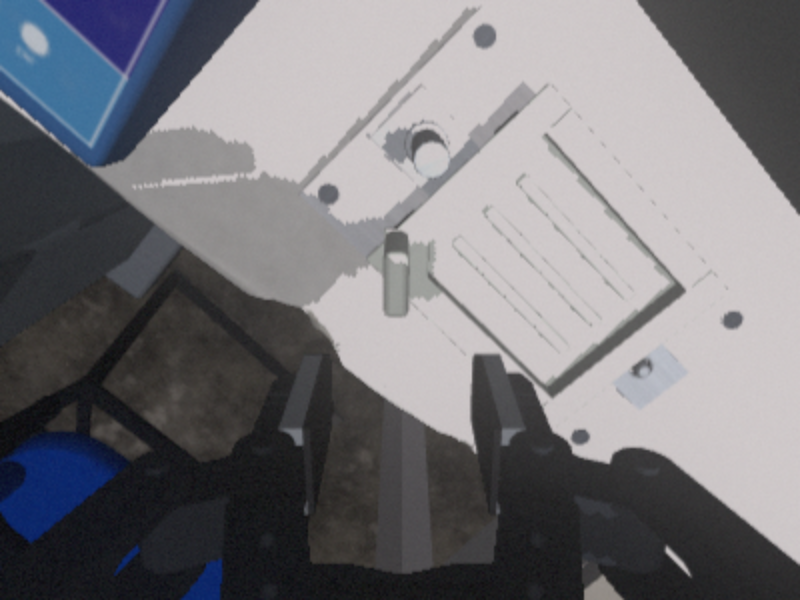

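The pin stands home, with its head at about (295,157). The tab's top is at about (278,222), in line with the jaws. I'm descending and gripping it.

Call:
step_arm:
  slide:
    - [0.007,-0.005,0.2]
    - [0.007,-0.005,0.4]
    - [0.007,-0.005,0.6]
    - [0.007,-0.005,0.75]
    - [0.007,-0.005,0.828]
    - [0.007,-0.005,0.828]
    - [0.007,-0.005,0.828]
    - [0.007,-0.005,0.828]
  rotation:
    - [0,0,0]
    - [0,0,0]
    - [0,0,0]
    - [0,0,0]
    - [0,0,0]
    - [0,0,0]
    - [0,0,0]
    - [0,0,0]
  fingers: [45,45,45,45,45,40,20,0]
  force: 60

```text
time_s: 15.3
tool_pos: [0.4203, -0.3373, 0.074]
tool_rot: [180.0, -0.0, 41.0]
force: [-3.6, 6.6, 2.7]
finger_gap: 0.0109
```

Call:
step_arm:
  slide:
    - [0,0,0]
    - [0,0,0]
    - [0,0,0]
    - [0,0,0]
    - [0,0,0]
    - [0,0,0]
    - [0,0,0]
    - [0,0,0]
  rotation:
    - [0,0,0]
    - [0,0,0]
    - [0,0,0]
    - [0,0,0]
    - [0,0,0]
    - [0,0,0]
    - [0,0,0]
    - [0,0,0]
  fingers: [0,0,0,0,0,0,0,0]

```text
time_s: 15.97
tool_pos: [0.4201, -0.3371, 0.0739]
tool_rot: [180.0, -0.0, 41.0]
force: [-2.3, 4.3, 5.8]
finger_gap: 0.009
```

Call:
step_arm:
  slide:
    - [0,0.007,-0.03]
    - [0,0.014,-0.06]
    - [0,0.023,-0.09]
    - [0,0.032,-0.12]
    - [0,0.042,-0.15]
    - [0,0.052,-0.18]
    - [0,0.064,-0.208]
    - [0,0.076,-0.236]
  rotation:
    - [0.048,0,0]
    - [0.095,0,0]
    - [0.143,0,0]
    - [0.191,0,0]
    - [0.239,0,0]
    - [0.286,0,0]
    - [0.334,0,0]
    - [0.382,0,0]
  fingers: [0,0,0,0,0,0,0,0]

```text
time_s: 16.63
tool_pos: [0.4267, -0.3446, 0.1017]
tool_rot: [-168.6, -0.0, 41.0]
force: [-0.7, 0.1, -0.6]
finger_gap: 0.0088
```

Run:
```python
from h import *
im=eyes.snapshot('wrist');s=eyes.snapshot('scene');print(env.read_state()['tool_pos'],env.read_state()['force'],env.read_state()['moment'])
cv2.imwrite('pics/p7.png',np.hstack([cv2.resize(im[60:380,100:500],(400,320)),cv2.resize(s[240:340,330:455],(400,320),interpolation=cv2.INTER_CUBIC)]))
```

```text
[ 0.42717923 -0.34500479  0.10180699] [1.28521367 0.50773628 0.38471682] [ 0.07619189 -0.30181258  0.06055779]
```

View pics/p7.png

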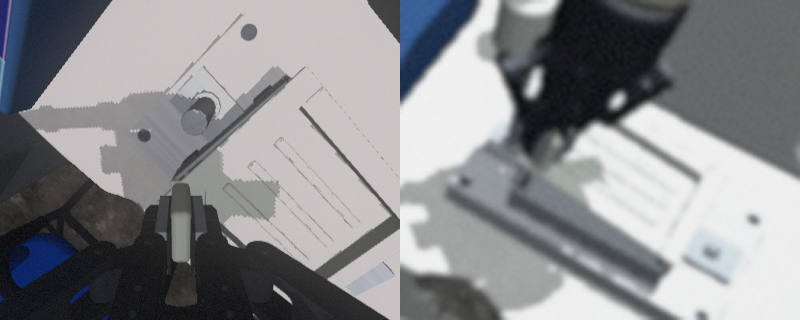

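Left half: the tab corner is off the rim and the pin is seated. Right half: the far corner is still down. I'm tilting a bit more with a light downward bias at the far corner, so that step 2 is surely met.

Call:
step_arm:
  slide:
    - [0,0.003,-0.012]
    - [0,0.007,-0.025]
    - [0,0.01,-0.04]
    - [0,0.014,-0.052]
    - [0,0.014,-0.052]
    - [0,0.014,-0.052]
    - [0,0.014,-0.052]
    - [0,0.014,-0.052]
  rotation:
    - [0.024,0,0]
    - [0.048,0,0]
    - [0.072,0,0]
    - [0.095,0,0]
    - [0.095,0,0]
    - [0.095,0,0]
    - [0.095,0,0]
    - [0.095,0,0]
  fingers: [0,0,0,0,0,0,0,0]

```text
time_s: 17.4
tool_pos: [0.4283, -0.3468, 0.1073]
tool_rot: [-165.8, 0.0, 41.0]
force: [1.2, -1.2, 1.8]
finger_gap: 0.0091
```

Call:
step_arm:
  slide:
    - [0,-0.01,-0.04]
    - [0,-0.02,-0.08]
    - [0,-0.04,-0.15]
    - [0,-0.06,-0.25]
    - [0,-0.1,-0.4]
    - [0,-0.15,-0.6]
    - [0,-0.2,-0.8]
    - [0,-0.24,-0.95]
  rotation:
    - [0,0,0]
    - [0,0,0]
    - [0,0,0]
    - [0,0,0]
    - [0,0,0]
    - [0,0,0]
    - [0,0,0]
    - [0,0,0]
  fingers: [0,0,0,0,0,0,0,0]

```text
time_s: 18.07
tool_pos: [0.4283, -0.3465, 0.2277]
tool_rot: [-165.8, -0.0, 41.0]
force: [0.8, -1.2, -0.1]
finger_gap: 0.0089
```

Call:
step_arm:
  slide:
    - [0,-0.02,-0.07]
    - [0,-0.04,-0.16]
    - [0,-0.08,-0.32]
    - [0,-0.12,-0.48]
    - [0,-0.12,-0.48]
    - [0,-0.12,-0.48]
    - [0,-0.12,-0.48]
    - [0,-0.12,-0.48]
  rotation:
    - [-0.06,0,0]
    - [-0.12,0,0]
    - [-0.18,0,0]
    - [-0.24,0,0]
    - [-0.3,0,0]
    - [-0.36,0,0]
    - [-0.42,0,0]
    - [-0.473,0,0]
  fingers: [0,0,0,0,0,0,0,0]

```text
time_s: 18.73
tool_pos: [0.4278, -0.3461, 0.2853]
tool_rot: [-180.0, -0.0, 41.0]
force: [0.0, 0.0, -0.8]
finger_gap: 0.009
```

Run:
```python
from h import *
im=eyes.snapshot('wrist');s=eyes.snapshot('scene');st=env.read_state();print(st['tool_pos'],st['tool_rot'],st['force'],st['finger_gap'])
cv2.imwrite('pics/p8.png',np.hstack([cv2.resize(im,(400,300)),cv2.resize(s[190:340,300:500],(400,300),interpolation=cv2.INTER_CUBIC)]))
```

```text
[ 0.42743676 -0.34565051  0.28506842] [-1.79879754e+02 -2.72967734e-03  4.10314921e+01] [ 0.07178865  0.11618333 -0.53255676] 0.008834703786708344
```

View pics/p8.png

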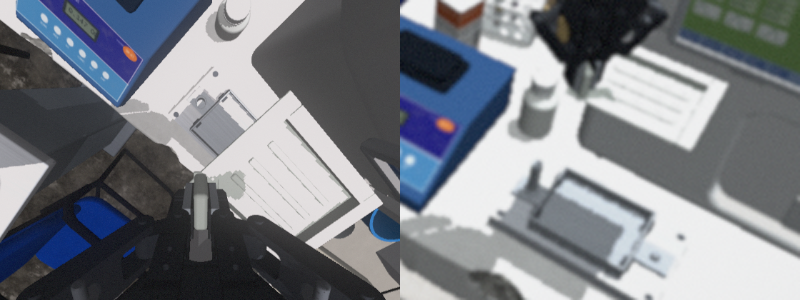

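The plastic tray is free and level in the grip; the steel tray is flat on the fixture and the pin stands in its ear. Carrying it over now.

Call:
step_arm:
  slide:
    - [0.05,-0.07,0]
    - [0.1,-0.17,0]
    - [0.2,-0.3,0]
    - [0.3,-0.44,0]
    - [0.4,-0.58,0]
    - [0.5,-0.72,0]
    - [0.58,-0.84,0]
    - [0.63,-0.9,0]
  rotation:
    - [0,0,0]
    - [0,0,0]
    - [0,0,0]
    - [0,0,0]
    - [0,0,0]
    - [0,0,0]
    - [0,0,0]
    - [0,0,0]
  fingers: [0,0,0,0,0,0,0,0]

```text
time_s: 19.5
tool_pos: [0.4133, -0.2126, 0.284]
tool_rot: [-179.7, -0.0, 41.1]
force: [-0.3, -0.7, -1.1]
finger_gap: 0.0094
```

Call:
step_arm:
  slide:
    - [0.08,-0.12,0]
    - [0.16,-0.23,0]
    - [0.24,-0.35,0]
    - [0.32,-0.46,0]
    - [0.4,-0.58,0]
    - [0.48,-0.69,0]
    - [0.56,-0.8,0]
    - [0.63,-0.9,0]
  rotation:
    - [0,0,0]
    - [0,0,0]
    - [0,0,0]
    - [0,0,0]
    - [0,0,0]
    - [0,0,0]
    - [0,0,0]
    - [0,0,0]
  fingers: [0,0,0,0,0,0,0,0]

```text
time_s: 20.17
tool_pos: [0.4001, -0.0831, 0.2845]
tool_rot: [-179.9, 0.0, 41.0]
force: [0.2, -0.2, -0.6]
finger_gap: 0.0088
```

Call:
step_arm:
  slide:
    - [0.08,-0.12,0]
    - [0.16,-0.23,0]
    - [0.24,-0.35,0]
    - [0.32,-0.46,0]
    - [0.4,-0.58,0]
    - [0.48,-0.69,0]
    - [0.56,-0.8,0]
    - [0.63,-0.9,0]
  rotation:
    - [0,0,0]
    - [0,0,0]
    - [0,0,0]
    - [0,0,0]
    - [0,0,0]
    - [0,0,0]
    - [0,0,0]
    - [0,0,0]
  fingers: [0,0,0,0,0,0,0,0]

```text
time_s: 20.83
tool_pos: [0.3862, 0.048, 0.2847]
tool_rot: [-179.9, 0.0, 41.0]
force: [0.2, -1.2, -0.2]
finger_gap: 0.009
```

Call:
step_arm:
  slide:
    - [0.08,-0.12,0]
    - [0.16,-0.23,0]
    - [0.24,-0.35,0]
    - [0.32,-0.46,0]
    - [0.4,-0.58,0]
    - [0.48,-0.69,0]
    - [0.56,-0.8,0]
    - [0.63,-0.9,0]
  rotation:
    - [0,0,0]
    - [0,0,0]
    - [0,0,0]
    - [0,0,0]
    - [0,0,0]
    - [0,0,0]
    - [0,0,0]
    - [0,0,0]
  fingers: [0,0,0,0,0,0,0,0]

```text
time_s: 21.5
tool_pos: [0.3723, 0.179, 0.285]
tool_rot: [-179.9, 0.0, 41.1]
force: [-0.3, 0.5, -0.4]
finger_gap: 0.009
```

Call:
step_arm:
  slide:
    - [0.11,-0.15,0]
    - [0.22,-0.3,0]
    - [0.33,-0.46,0]
    - [0.44,-0.61,0]
    - [0.55,-0.76,0]
    - [0.62,-0.86,0]
    - [0.655,-0.91,0]
    - [0.655,-0.91,0]
  rotation:
    - [0,0,0]
    - [0,0,0]
    - [0,0,0]
    - [0,0,0]
    - [0,0,0]
    - [0,0,0]
    - [0,0,0]
    - [0,0,0]
  fingers: [0,0,0,0,0,0,0,0]

```text
time_s: 22.17
tool_pos: [0.3599, 0.313, 0.2851]
tool_rot: [-179.9, 0.0, 41.1]
force: [0.4, 0.3, -0.9]
finger_gap: 0.0094
```

Call:
step_arm:
  slide:
    - [0,0,0]
    - [0,0,0]
    - [0,0,0]
    - [0,0,0]
    - [0,0,0]
    - [0,0,0]
    - [0,0,0]
    - [0,0,0]
  rotation:
    - [0,0,0]
    - [0,0,0]
    - [0,0,0]
    - [0,0,0]
    - [0,0,0]
    - [0,0,0]
    - [0,0,0]
    - [0,0,0]
  fingers: [0,0,0,0,0,0,0,0]

```text
time_s: 22.83
tool_pos: [0.3605, 0.3117, 0.2851]
tool_rot: [-179.9, -0.0, 41.0]
force: [-1.3, 0.7, -0.4]
finger_gap: 0.0089
```

Run:
```python
from h import *
st=env.read_state();print(st['tool_pos'],st['tool_rot'],st['force'],st['finger_gap'])
s=eyes.snapshot('scene');t=eyes.snapshot('top')
for c in ('top','scene'):
  for k,z in [('plastic_tray',.258),('tab',.282),('pin',.0035),('waste_pot',0),('white_bottle',0),('reagent_bottle',0),('petri_dish',0)]:
    print(c,k,[(round(q['confidence'],2),at_z(c,q['xy'],z).round(3).tolist()) for q in spotter.landmark_of(c,k)[:1]])
cv2.imwrite('pics/p9.png',np.vstack([cv2.resize(t[160:290,130:430],(690,300)),cv2.resize(s[130:350,100:460],(690,300),interpolation=cv2.INTER_CUBIC)]))
```

```text
[0.3604546  0.31170479 0.28513774] [-1.79881865e+02 -3.91641975e-03  4.10070336e+01] [-1.26840949  0.65207865 -0.38320815] 0.008931153922644316
top plastic_tray [(0.62, [0.401, 0.254, 0.258])]
top tab [(0.9, [0.361, 0.309, 0.282])]
top pin [(0.67, [0.403, 0.317, 0.004])]
top waste_pot [(0.61, [0.394, 0.255, 0.0])]
top white_bottle [(0.68, [0.596, -0.273, 0.0])]
top reagent_bottle [(0.6, [0.484, 0.193, 0.0])]
top petri_dish [(0.59, [0.437, 0.439, 0.0])]
scene plastic_tray [(0.77, [0.399, 0.245, 0.258])]
scene tab [(0.97, [0.378, 0.316, 0.282])]
scene pin [(0.55, [0.461, -0.315, 0.003])]
scene waste_pot [(0.76, [0.404, 0.261, 0.0])]
scene white_bottle [(0.88, [0.585, -0.278, 0.0])]
scene reagent_bottle [(0.53, [0.498, 0.186, 0.0])]
scene petri_dish [(0.73, [0.432, 0.428, 0.0])]
```

View pics/p9.png

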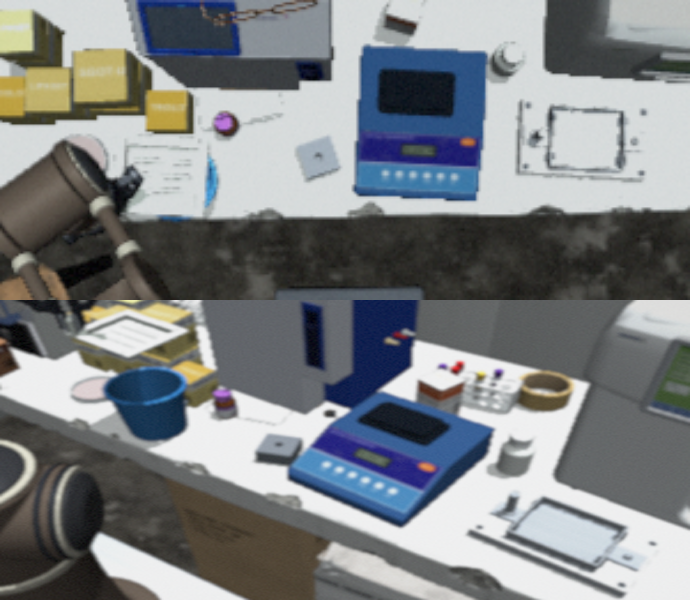

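```bash
python3 -c "
from cell import env
print(env.sign_off())"
```

```text
the job is handed in; nothing more can be done
None
```

I seated the pin in the fixture, peeled the plastic tray off by its tab, carried it over the waste pot and handed the job in. The clock read about 23 s at the last move. No verdict was reported.

- **Pin:** I pushed it through the ear until it resisted (about 2.6 N), with the tool at the height where the tip should be fully home. Later pictures show it standing upright in the ear. Its depth is inferred from that tool height; I did not measure it directly.
- **Peel:** I tilted the tray about its far corner to 0.25 rad, then lifted it straight up. Pictures show the tab corner raised while the far corner was still down. They also show the steel tray flat on the fixture afterwards. I did not measure the corner heights.
- **End state:**
  - The tab is still gripped, with a finger gap of about 9 mm.
  - The tray is level about 0.26 m up, with its origin at about (0.400, 0.250).
  - The pot axis is at about (0.400, 0.257), so the tray is within about 10 mm of it.
- **Bystanders:** The bottles and the petri dish were found within about 17 mm of their first readings. The pictures show them upright and apparently undisturbed.

**Disagreements in the last checks:** The network's last look in the top camera put the pin at (0.403, 0.317), under the gripper. I took that as a false report, because the scene camera found it in the hole at (0.461, -0.315) and the picture agrees. The two cameras differ by about 9–12 mm on where the tray and the pot are, and by about 17 mm on the tab.

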